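Hold the hot work-holder's spring clamp open with the pull pin

ROBOT

A 6-joint arm with a two-finger parallel gripper is mounted at the origin on the work surface. World frame = base frame: x ahead of the robot, y to its left, z up, the work surface at z = 0. Lengths are in m, angles in rad, forces in N, time in s.
With the tool pointing down it reaches from about 0.35 to 0.975 m from the base axis. Payload 4.9 kg.
Tool frame: the origin (TCP) lies midway between the tips of the shut fingers; the grasp point (between the pads) lies 19 mm behind it; x points along the fingers, z is the direction in which the jaws open and shut, and the axes are right-handed (so a half turn about x gives the same grasp; the last joint's range is limited). The gripper opens to 85 mm and grips with 20 to 120 N. Pads are 22 mm wide; open, the fingers measure 114 mm over their backs; the gripper's body (76 mm by 85 mm) begins 54 mm behind the grasp point. The pads swing forward as they close: fully open they stand 13 mm farther back than shut.
Start: joints at [1.117, 0.053, 1.613, -0, 1.476, -0.119], TCP at [0.205, 0.59, 0.231] pointing down, gripper open.
Joint ranges: [-3.01, 3.01], [-1.01, 2.22], [0.06, 2.58], [-1.02, 4.17], [0.09, 2.62], [-3.14, 3.14]. Speed limits (rad/s): [2.57, 2.57, 3.14, 3.14, 3.14, 3.14].

INTERFACE

Orientations are given as a unit quaternion [w, x, y, z].
In Python, from plant import state, cams, workorder, nets gives the robot as it stands.
- The arm moves only by the tool play_rows, never from a script. Its argument "motion" is a list of rows, each a list of 3 entries, a list of its own where there are three numbers: the closure, from -1 (fully open) to 1 (shut), then the shift along the world's x, y, z in m, then the turn about the world's z in rad. A call has 1 to 5 rows; each row is the pose to reach, as a shift and turn from the pose commanded when the call began; what a row does not reach only later rows make up. A row lasts 1/10 s, in which the tool goes at most 50 mm and 8.59 degrees, less where a joint would pass 70% of its speed; a pose out of reach is approached as far as the arm can. A call with a gripper value outside its range is refused whole. The fingers move at their own pace and stop on an object; the grip force is fixed at half the most. Time passes only in rows, so rows that repeat a pose let the fingers close. It gives the time, the measured TCP pose, the force and the opening at its end, in the units of the state.
- state(): the state, without advancing time (a new reading comes with each control period).
- cams.grab_frame(name): name is "scene" or "top"; returns (picture, depth): 480x640x3 uint8, red, green, blue; 480x640 float32, m along the optical axis (not along the pixel's ray), 0 where there is no reading.
- cams.camera_info(name): a dict with "K" (3x3 intrinsics, pixels), "rvec" (rotation vector, rad) and "tvec" (3), from world to camera coordinates, as OpenCV has them. Camera axes: x right, y down, z forward; pixel columns grow to the right and rows downward; lengths in m; the calibration is good to about 2 mm. A picture is of the moment at which its call begins. camera_info takes no time and is no camera call.
- workorder.job_done(): hands the job in, once; it reports no verdict.
Trained networks look in the newest picture that a camera, given by its name, has taken for a name from the list of things; names that differ only in an ending like _2 or _b are one class to them, and where a whole thing is asked for, a point or a joint stands for the part that bears it (a point fixed in the world has none). Each returns a list of dicts, best first, with "score" (0 to 1); they miss things now and then, are a little off and sometimes report something else, mostly with a low value. They report only what shows in the picture. A call takes as long as a camera call. They do not tell look-alikes from the thing itself.
- nets.recognise(camera, target): "at" ([x, y, z] in m, in world coordinates, good to about 4 mm: the middle of the surface that is visible of it).
- nets.landmark_of(camera, target): "at" ([x, y, z] in m, in world coordinates, good to about 4 mm: a listed point, or the origin of a listed thing).
The state is a dict: "time": time; "joint_pos": joint angles; "joint_vel": joint speeds; "joint_efforts": joint torques, N m; "tool_pos": TCP position; "tool_rot": TCP orientation; "contact_force": force on the tool from outside, world axes, zero at the start; "ft_torque": the same for the moment, N m; "gripper_width": opening from 0.0 (shut) to 1.0 (fully open).
Only numpy, scipy, OpenCV 4.12 (cv2) and the standard library are available. Lean on these libraries where they do the work, as an engineer would, in place of code of your own. Each camera call takes 0.05 s, during which the arm holds its last target.

TASK

The spring clamp on the bonding work-holder is hot, so open it with the pull pin: lift the pin out of its stand, dip its tip at least half-way down into the open brass anti-seize pot, put it down through the square eye of the clamp, and draw the clamp out until its white line stands level with the red pointer. Finish while holding it there: keep the pin upright in the gripper, its tip right through the eye but clear of the base plate below, and do not let go, because the spring would pull the clamp shut. Keep the gripper itself off the hot work-holder and clamp, and do not shift or tip the pot, the wire spool, the screwdriver or the board carrier.

Things in the scene. Friction and masses are not known exactly. Their poses are not given: they have to be found in the camera images.
- pin_grip (a point): Centre of the handle of the pull pin, a loose tool of about 80 g standing in its stand, tip down. Orange handle 20 x 20 mm, 60 mm tall; below it a dark collar 26 mm across, 5 mm thick, then a steel shaft 8 mm across, 55 mm long, tapered at the tip. This point is 90 mm above the tip, 35 mm above the collar's underside. z: up, from tip to handle; x, y: square to the handle's flats.
- pin_tip (a point): The lowest end of the pull pin's shaft, on its axis; same axes as pin_grip.
- pin: The pull pin as a whole; origin at its tip, same axes.
- stand: Blue block, fixed to the bench, 60 x 60 x 58 mm tall, origin at the centre of its underside. A square hole 12 x 12 mm goes down its middle; at the start the pin hangs in it by the collar, tip 3 mm above the bench. Take the pin straight up by 60 mm or more. The handle's sides are parallel to the stand's sides.
- pot_rim (a point): Centre of the mouth of the open brass anti-seize pot (empty, loose, 250 g): 64 mm across outside, wall 4 mm, 45 mm tall, inner floor about 40 mm below this point.
- pot: The brass pot as a whole, origin at the centre of its underside.
- holder: Hot work-holder, fixed on the bench: grey base plate 8 mm thick, 112 mm wide, from x = -135 to 110 mm; at the +x end an aluminium block 36 mm tall with a green circuit board, at the -x end two rails 28 mm tall with a 46 mm gap, along the +y side a white scale bar 40 mm tall. Origin at its underside, midway across. The clamp opens along its -x, roughly to the robot (within 0.35 rad).
- clamp: Dark steel spring clamp sliding along the holder's x: a jaw on the board, a bar, and at the -x end a lug 44 x 60 x 12 mm with a square eye. Holder's axes; origin at the holder's origin when shut. Opens up to 62 mm towards its -x; the spring pulls it shut with 2 N when shut, 60 N/m more as it opens (4 to 5 N at the pointer). Top of clamp and holder: 47 mm above the bench (pointer: 49 mm).
- eye (a point): Centre of the upper mouth of the square eye in the clamp's lug: 18 x 18 mm, open right through the 12 mm thick lug, 41 mm above the bench. There is free space from the lug's underside (29 mm) down to the base plate (8 mm above the bench). Moves with the clamp; same axes.
- line (a point): Outer end of the white line on the clamp's lug (3 mm wide, across the lug, through the eye's centre, 38 mm to the +y side of it). Moves with the clamp; same axes.
- mark (a point): Tip of the red pointer (12 x 16 x 8 mm, with a 3 mm wide nose) that is fixed somewhere along the white scale bar; same axes as the holder. The line is level with the pointer when both have the same position along the holder's x. At the start this point is 30 to 48 mm farther towards the holder's -x than the line.
- spool: Bystander: wire spool with white flanges and brass-coloured winding, 52 mm across, 30 mm tall, standing; origin at the centre of its underside.
- driver: Bystander: screwdriver with green handle, 170 mm long, lying on the bench.
- carrier: Bystander: aluminium carrier tray, 90 x 150 x 16 mm, with three green circuit boards; origin at the centre of its underside.
Things that resemble listed ones, but are neither listed nor needed, are in the scene too. There is more than one size of the pin; the job needs the smaller.

How it is judged:
By the outcome, as a careful person would: the job done as asked, in the order asked, and still so for the second after the job is handed in, while the arm keeps its last pose, push and grip.
It also fails if it takes over 45 s, if anything falls off the work surface, if the arm or the gripper's body presses on something with over 40 N, if the wrist force passes 120 N, or if a joint passes its speed limit or range.

## Working session

There is one attempt and no reset: what is moved stays moved. The work goes in short steps, Python scripts to look and compute and a tool call to move; the robot and the scene stay as the last step left them, time stands still between calls to the robot, and variables do not carry over. Pictures are saved under pics/ and viewed, and the job is handed in when it is done.

Besides the shell and the picture viewer there is one more tool, called after ">>>" by a JSON object that holds its "fn" and its "kwargs", one argument or row to a line. play_rows: Moves the arm, as the interface text tells. Its arguments: {"type":"object","properties":{"motion":{"type":"array","items":{"type":"array"}}},"required":["motion"]}

```bash
mkdir -p pics; ls
python3 - <<'E'
from plant import state,cams,workorder,nets
import cv2,numpy as np
s=state();print(s)
for n in("scene","top"):
    p,d=cams.grab_frame(n);cv2.imwrite(f"pics/{n}0.png",p[...,::-1]);np.savez(f"{n}0.npz",p=p,d=d)
    print(n,cams.camera_info(n))
    for t in("pin_grip","pin_tip","stand","pot_rim","holder","eye","line","mark","spool","driver","carrier"):
        print(t,[(np.round(r["at"],4).tolist(),round(r["score"],2)) for r in nets.landmark_of(n,t)])
E
```

```text
pics
{'time': 0.0, 'joint_pos': array([ 1.11699084e+00,  5.33913371e-02,  1.61429724e+00,  8.59789213e-06,
        1.47600995e+00, -1.18996861e-01]), 'joint_vel': array([-4.11516212e-04, -1.38522384e-03,  3.09292818e-04,  7.33790408e-04,
       -1.72873385e-05, -3.10273112e-04]), 'joint_efforts': array([-2.90627404e-04, -3.93690956e+01, -3.70175529e+01, -1.74523120e-04,
        7.05780520e-03, -1.93313508e-05]), 'tool_pos': array([0.20508633, 0.5897296 , 0.23003971]), 'tool_rot': array([ 0.5756667 , -0.41005171,  0.5769771 ,  0.40934444]), 'contact_force': array([ 0.16407222,  0.57029391, -0.56890748]), 'ft_torque': array([ 0.02831533, -0.0212774 , -0.06439258]), 'gripper_width': 1.0004955638452342}
scene {'K': array([[561.45826227,   0.        , 310.05295725],
       [  0.        , 561.45826227, 237.74611686],
       [  0.        ,   0.        ,   1.        ]]), 'rvec': array([ 1.57779352,  1.95256132, -0.83902916]), 'tvec': array([ 0.13518653, -0.32024848,  1.5756935 ])}
pin_grip [([0.5124, 0.3679, 0.1272], 0.93), ([0.5334, 0.2755, 0.0975], 0.67)]
pin_tip [([0.5101, 0.3661, 0.0047]
[... 655 characters left out ...]
264111],
       [  0.        ,   0.        ,   1.        ]]), 'rvec': array([ 2.0984928 , -2.10073648,  0.24331466]), 'tvec': array([-0.01765975,  0.56110632,  1.26255455])}
pin_grip [([0.5145, 0.3717, 0.1273], 0.81), ([0.5363, 0.2758, 0.093], 0.45)]
pin_tip [([0.5144, 0.367, 0.0001], 0.75)]
stand [([0.5331, 0.2815, 0.0043], 0.71)]
pot_rim [([0.4636, 0.1489, 0.0465], 0.93)]
holder []
eye [([0.5428, -0.0526, 0.0394], 0.66)]
line [([0.5352, -0.0181, 0.0377], 0.95)]
mark [([0.5048, -0.013, 0.0418], 0.47)]
spool [([0.7148, 0.1528, -0.0011], 0.93), ([0.4648, 0.151, 0.046], 0.24)]
driver [([0.373, -0.374, -0.0041], 0.62), ([0.5338, 0.2809, 0.0043], 0.44)]
carrier [([0.6171, -0.3747, 0.001], 0.81)]
```

View pics/scene0.png

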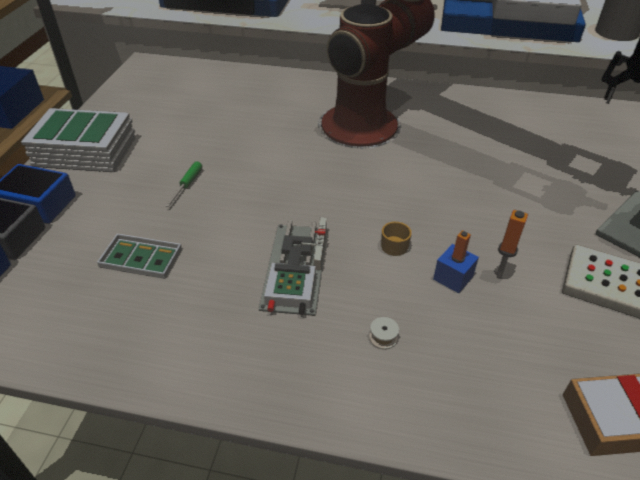

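View pics/top0.png

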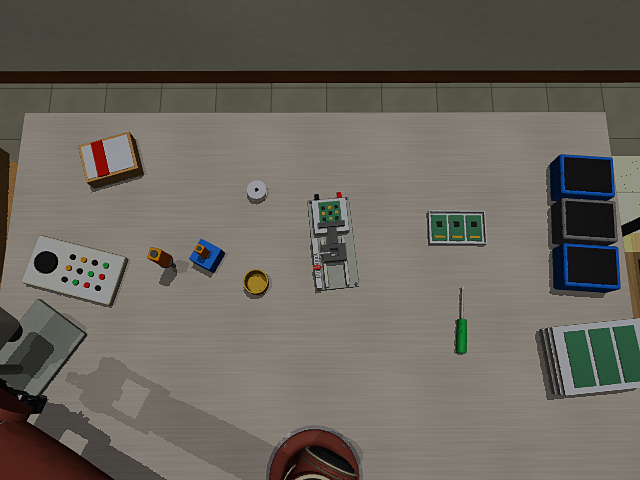

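In the scene picture two pins show. The one at (460,246) hangs in the blue stand and is shorter. The one at (515,232) is larger and stands free, so it's the look-alike. The pot is at (396,238) and the holder at about (293,265), with the red pointer at (320,231). I'll confirm in crops and measure.

```bash
cat > h.py <<'E'
import cv2,numpy as np
from plant import cams
def W(name,d,us,vs):
    c=cams.camera_info(name);K=c["K"];R=cv2.Rodrigues(c["rvec"])[0];t=np.ravel(c["tvec"])
    z=d[vs,us];P=np.stack([(us-K[0,2])/K[0,0]*z,(vs-K[1,2])/K[1,1]*z,z],-1)
    return (P-t)@R
def proj(name,X):
    c=cams.camera_info(name);return cv2.projectPoints(np.float64(X).reshape(-1,1,3),c["rvec"],c["tvec"],c["K"],None)[0].reshape(-1,2)
def ray(name,u,v,z):
    c=cams.camera_info(name);K=c["K"];R=cv2.Rodrigues(c["rvec"])[0];t=np.ravel(c["tvec"])
    C=-R.T@t;r=R.T@np.array([(u-K[0,2])/K[0,0],(v-K[1,2])/K[1,1],1]);return C+r*(z-C[2])/r[2]
E
python3 - <<'E'
from h import *
T=np.load("top0.npz");S=np.load("scene0.npz")
def crop(a,x0,y0,x1,y1,f):return cv2.resize(a[y0:y1,x0:x1,::-1],None,fx=f,fy=f,interpolation=cv2.INTER_CUBIC)
a=crop(S["p"],420,190,540,290,6);cv2.imwrite("pics/c1.png",a)
a=crop(T["p"],295,185,370,300,5);b=crop(S["p"],255,205,340,320,5)
cv2.imwrite("pics/c2.png",np.hstack([a,b]))
cv2.imwrite("pics/c3.png",crop(T["p"],140,230,280,310,5))
for n,D in(("top",T),("scene",S)):
    hsv=cv2.cvtColor(D["p"],cv2.COLOR_RGB2HSV)
    v,u=np.mgrid[:480,:640];X=W(n,D["d"],u.ravel(),v.ravel()).reshape(480,640,3)
    near=lambda c,r:(np.hypot(X[...,0]-c[0],X[...,1]-c[1])<r)&(D["d"]>0)
    H=hsv[...,0];Sa=hsv[...,1];V=hsv[...,2]
    m=near((.534,.279),.06)&(H>105)&(H<125)&(Sa>120)&(X[...,2]>.05)
    q=X[m];print(n,"stand top",m.sum(),q.mean(0),np.median(q[:,2]),cv2.minAreaRect((q[:,:2]*1000).astype(np.float32)))
    m=near((.534,.279),.05)&(H<15)&(Sa>120)&(X[...,2]>.06)
    q=X[m];print("pin",m.sum(),q.mean(0),q.min(0),q.max(0)); 
    z=q[:,2]; t=q[z>z.max()-.006];print(" top",len(t),t.mean(0),cv2.minAreaRect((t[:,:2]*1000).astype(np.float32)))
    m=near((.468,.15),.05)&(X[...,2]>.038)
    q=X[m];print("pot",m.sum(),q.mean(0),np.median(q[:,2]),cv2.minEnclosingCircle((q[:,:2]*1000).astype(np.float32)))
    m=near((.5,-.02),.05)&((H<6)|(H>174))&(Sa>140)
    q=X[m];print("ptr",m.sum(),q.mean(0),q.min(0),q.max(0),np.argwhere(m).mean(0))
E
```

```text
top stand top 417 [0.52870935 0.271353   0.0577218 ] 0.05762988418216723 ((531.71337890625, 274.50921630859375), (62.02275466918945, 59.86692428588867), 62.097206115722656)
pin 73 [0.52678895 0.26939842 0.09680559] [0.51865893 0.2618021  0.06189853] [0.54310975 0.28340095 0.12362673]
 top 15 [0.52694185 0.27220618 0.12112615] ((529.317626953125, 274.7601013183594), (20.142881393432617, 16.462276458740234), 75.80619049072266)
pot 135 [0.46548844 0.14660867 0.04444457] 0.04436165903731492 ((464.48486328125, 147.1934356689453), 31.7240047454834)
ptr 31 [ 0.49912271 -0.01038868  0.04650502] [ 0.49369341 -0.02181847  0.00678785] [ 0.50426911 -0.0015402   0.05362108] [267.         317.48387097]
scene stand top 489 [0.54343786 0.27771309 0.05727401] 0.05727440938155327 ((536.887451171875, 278.139404296875), (60.11295700073242, 63.862884521484375), 62.725799560546875)
pin 250 [0.54351562 0.27647697 0.09649181] [0.52834174 0.26658559 0.06219359] [0.55259275 0.28865457 0.12496911]
 top 36 [0.54085344 0.27765422 0.12127278] ((538.8678588867188, 277.8385009765625), (18.230783462524414, 20.552371978759766), 8.735816955566406)
pot 231 [0.46884991 0.15131343 0.04261845] 0.04297141543709619 ((468.5025939941406, 149.43780517578125), 33.95381164550781)
ptr 25 [ 0.50680719 -0.0067971   0.04679791] [ 0.50088089 -0.01718629  0.03925758] [0.51023407 0.00207451 0.05038566] [231.92 319.92]
```

View pics/c1.png

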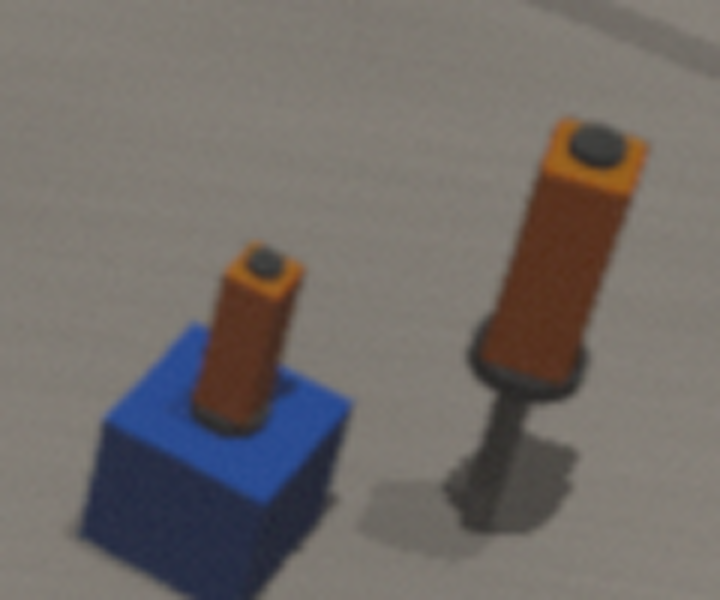

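View pics/c2.png

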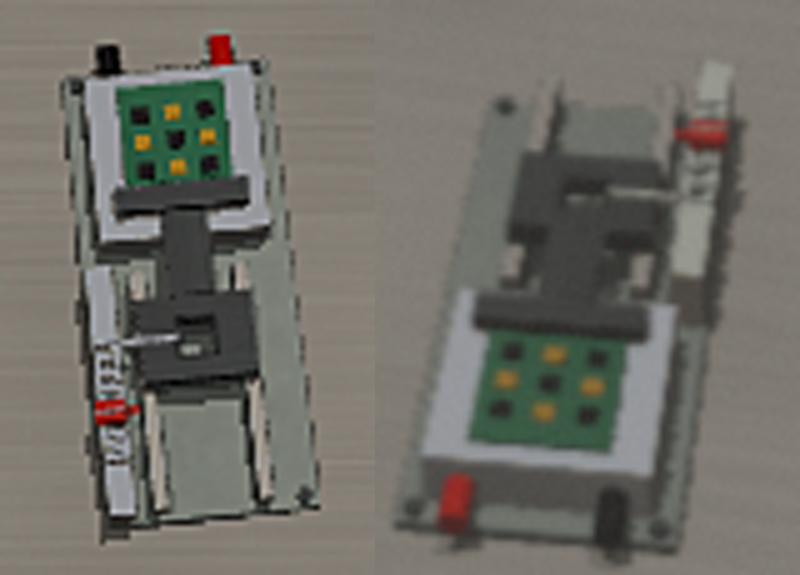

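View pics/c3.png

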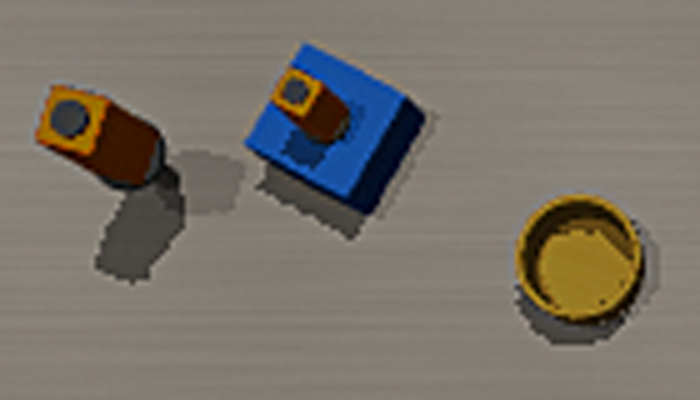

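The enlarged crop c1 confirms it. The small pin in the blue stand, at crop (250,345), is the one wanted. The pin at crop (560,330) is bigger and has no stand. Next I'll measure the holder's yaw and the joint-friendly turn.

Run:
```python
from h import *
from scipy.spatial.transform import Rotation as R
from plant import state
T=np.load("top0.npz");S=np.load("scene0.npz")
for n,D in(("top",T),("scene",S)):
    v,u=np.mgrid[:480,:640];X=W(n,D["d"],u.ravel(),v.ravel()).reshape(480,640,3)
    m=(abs(X[...,0]-.58)<.2)&(abs(X[...,1]+.045)<.1)&(X[...,2]>.005)&(X[...,2]<.06)&(D["d"]>0)
    q=X[m];print(n,cv2.minAreaRect((q[:,:2]*1000).astype(np.float32)))
    hsv=cv2.cvtColor(D["p"],cv2.COLOR_RGB2HSV)
    g=m&(X[...,2]>.034)&(hsv[...,1]<50)&(hsv[...,2]>110)&(X[...,1]>-.035)&(X[...,0]<.56)
    q=X[g];print(g.sum(),cv2.minAreaRect((q[:,:2]*1000).astype(np.float32)))
s=state();q=s["tool_rot"];print(R.from_quat(np.r_[q[1:],q[0]]).as_matrix())
```

```text
top ((580.77294921875, -44.90252685546875), (396.2813415527344, 198.93875122070312), 0.46717697381973267)
183 ((504.04620361328125, -16.856201171875), (111.62969207763672, 35.897552490234375), 0.18041285872459412)
scene ((556.095703125, -46.890235900878906), (306.8963928222656, 112.1785659790039), 5.61487340927124)
168 ((505.5220031738281, -17.467395782470703), (111.7734375, 38.26972961425781), 5.059593200683594)
[[-3.65694288e-05 -9.44474626e-01  3.28584356e-01]
 [-5.24858959e-05  3.28584357e-01  9.44474625e-01]
 [-9.99999998e-01  1.72928533e-05 -6.15877392e-05]]
```

>>> {"fn": "play_rows", "kwargs": {
  "motion": [
    [-1, [0.04, -0.03, 0], -0.05],
    [-1, [0.08, -0.06, 0], -0.1],
    [-1, [0.12, -0.1, 0], -0.146],
    [-1, [0.15, -0.13, 0], -0.146],
    [-1, [0.18, -0.16, 0], -0.146]
  ]
}}

```text
time: 1.7
tool_pos: [0.3868, 0.4285, 0.2315]
tool_rot: [0.605, -0.366, 0.605, 0.366]
contact_force: [-0.0, 0.4, -0.2]
gripper_width: 1.002
```

>>> {"fn": "play_rows", "kwargs": {
  "motion": [
    [-1, [0.035, -0.035, 0], 0],
    [-1, [0.07, -0.07, 0], 0],
    [-1, [0.105, -0.105, 0], 0],
    [-1, [0.14, -0.14, 0], 0],
    [-1, [0.149, -0.152, 0], 0]
  ]
}}

```text
time: 2.2
tool_pos: [0.5371, 0.275, 0.2314]
tool_rot: [0.606, -0.366, 0.605, 0.365]
contact_force: [-0.3, 0.5, -0.6]
gripper_width: 1.0
```

>>> {"fn": "play_rows", "kwargs": {
  "motion": [
    [-1, [0, 0, 0], 0],
    [-1, [0, 0, 0], 0]
  ]
}}

```text
time: 2.4
tool_pos: [0.5338, 0.2788, 0.2312]
tool_rot: [0.605, -0.366, 0.605, 0.367]
contact_force: [0.3, 1.6, -0.4]
gripper_width: 1.0
```

>>> {"fn": "play_rows", "kwargs": {
  "motion": [
    [-1, [0, 0, -0.03], 0],
    [-1, [0, 0, -0.06], 0],
    [-1, [0, 0, -0.085], 0],
    [-1, [0, 0, -0.085], 0]
  ]
}}

```text
time: 2.8
tool_pos: [0.5302, 0.2789, 0.1415]
tool_rot: [0.601, -0.367, 0.607, 0.368]
contact_force: [-1.0, 0.3, 0.3]
gripper_width: 0.999
```

Run:
```python
from h import *
from plant import nets,state
print(state()["tool_pos"],state()["contact_force"])
im=[]
for n in("scene","top"):
    p,d=cams.grab_frame(n);np.savez(f"{n}1.npz",p=p,d=d)
    c=proj(n,[state()["tool_pos"],[.534,.278,.123],[.534,.278,.058]]);print(n,c)
    x,y=c[0].astype(int);x=min(x,639-45);im.append(cv2.resize(p[y-40:y+40,x-45:x+45,::-1],None,fx=4.4,fy=4.4,interpolation=cv2.INTER_CUBIC));print(x-45,y-40)
cv2.imwrite("pics/g1.png",np.hstack(im))
```

```text
[0.53021037 0.27887954 0.14154677] [-0.97388489  0.33818704  0.33225276]
scene [[466.52361658 224.50986939]
 [463.7505425  233.41155266]
 [457.72333385 257.23259946]]
421 184
top [[194.60443809 245.19115608]
 [197.50430767 247.10263778]
 [203.36108847 252.70755669]]
149 205
```

View pics/g1.png

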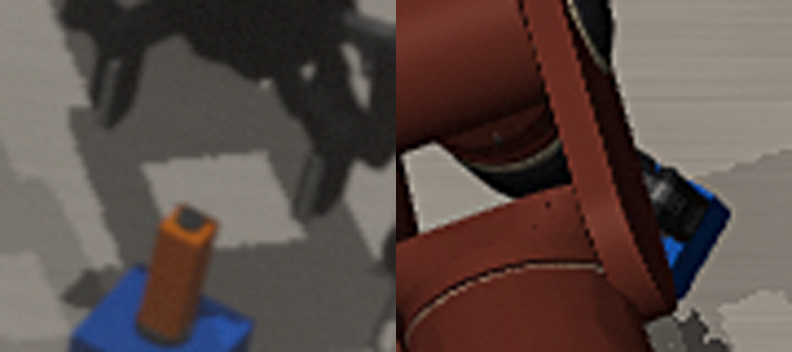

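>>> {"fn": "play_rows", "kwargs": {
  "motion": [
    [-1, [0, 0, 0], 0],
    [-1, [0, 0, -0.03], 0],
    [-1, [0, 0, -0.055], 0],
    [-1, [0, 0, -0.075], 0],
    [-1, [0, 0, -0.075], 0]
  ]
}}

```text
time: 3.4
tool_pos: [0.5331, 0.278, 0.0698]
tool_rot: [0.603, -0.366, 0.606, 0.367]
contact_force: [0.0, 0.2, -0.6]
gripper_width: 0.998
```

>>> {"fn": "play_rows", "kwargs": {
  "motion": [
    [-0.2, [0, 0, 0], 0],
    [-0.2, [0, 0, 0], 0],
    [-0.2, [0, 0, 0], 0],
    [-0.2, [0, 0, 0], 0]
  ]
}}

```text
time: 3.8
tool_pos: [0.5352, 0.2786, 0.0728]
tool_rot: [0.605, -0.367, 0.604, 0.366]
contact_force: [-0.3, -0.5, -0.3]
gripper_width: 0.597
```

Run:
```python
from h import *
from plant import nets,state
print(state()["tool_pos"],state()["contact_force"])
n="scene"
p,d=cams.grab_frame(n);np.savez(f"{n}2.npz",p=p,d=d)
cv2.imwrite("pics/g2.png",cv2.resize(p[190:290,410:510,::-1],None,fx=6,fy=6,interpolation=cv2.INTER_CUBIC))
```

```text
[0.5351878  0.27862276 0.07277925] [-0.2992098  -0.5275909  -0.33328091]
```

View pics/g2.png

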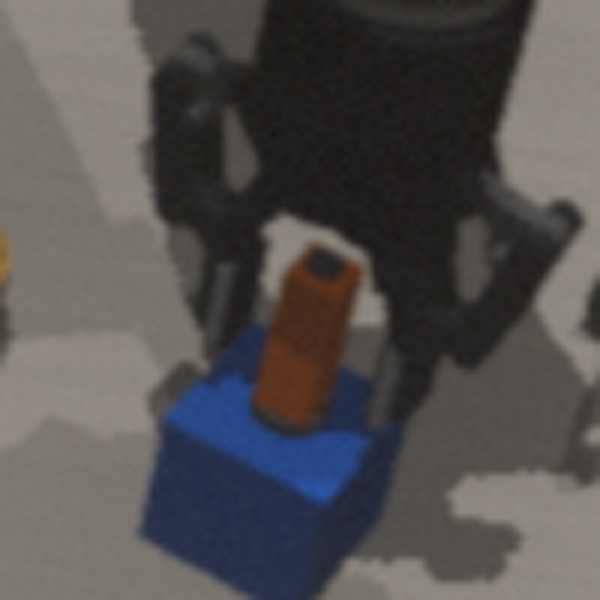

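The fingers straddle the small pin evenly: the tips are at crop (220,350) and (385,420), and the handle is midway at (295,385). Closing now.

>>> {"fn": "play_rows", "kwargs": {
  "motion": [
    [0.4, [0, 0, 0], 0],
    [1, [0, 0, 0], 0],
    [1, [0, 0, 0], 0],
    [1, [0, 0, 0], 0],
    [1, [0, 0, 0], 0]
  ]
}}

```text
time: 4.35
tool_pos: [0.5345, 0.2783, 0.0715]
tool_rot: [0.605, -0.367, 0.605, 0.367]
contact_force: [0.4, 0.5, 2.1]
gripper_width: 0.226
```

>>> {"fn": "play_rows", "kwargs": {
  "motion": [
    [1, [0, 0, 0], 0],
    [1, [0, 0, 0], 0],
    [1, [0, 0, 0], 0]
  ]
}}

```text
time: 4.65
tool_pos: [0.5345, 0.2783, 0.0715]
tool_rot: [0.605, -0.367, 0.605, 0.367]
contact_force: [0.6, 0.6, 2.2]
gripper_width: 0.23
```

>>> {"fn": "play_rows", "kwargs": {
  "motion": [
    [1, [0, 0, 0.015], 0],
    [1, [0, 0, 0.035], 0],
    [1, [0, 0, 0.06], 0],
    [1, [0, 0, 0.085], 0],
    [1, [0, 0, 0.1], 0]
  ]
}}

```text
time: 5.15
tool_pos: [0.5351, 0.2786, 0.1744]
tool_rot: [0.606, -0.367, 0.604, 0.366]
contact_force: [0.2, 0.8, -0.0]
gripper_width: 0.229
```

>>> {"fn": "play_rows", "kwargs": {
  "motion": [
    [1, [0, -0.01, 0], 0],
    [1, [-0.01, -0.04, 0], 0],
    [1, [-0.03, -0.075, 0], 0],
    [1, [-0.055, -0.11, 0], 0],
    [1, [-0.067, -0.129, 0], 0]
  ]
}}

```text
time: 5.65
tool_pos: [0.4646, 0.1468, 0.1689]
tool_rot: [0.603, -0.366, 0.606, 0.367]
contact_force: [0.8, 0.2, -0.6]
gripper_width: 0.225
```

>>> {"fn": "play_rows", "kwargs": {
  "motion": [
    [1, [0, 0, 0], 0],
    [1, [0, 0, 0], 0]
  ]
}}

```text
time: 5.85
tool_pos: [0.4668, 0.1488, 0.1703]
tool_rot: [0.605, -0.366, 0.605, 0.366]
contact_force: [-0.2, 0.0, -1.1]
gripper_width: 0.228
```

Run:
```python
from h import *
from plant import nets,state
s=state();print(s["tool_pos"],s["contact_force"],s["gripper_width"])
t=s["tool_pos"];im=[]
for n in("scene","top"):
    p,d=cams.grab_frame(n);np.savez(f"{n}3.npz",p=p,d=d)
    for k in("pin_tip","pin_grip","pot_rim"):print(n,k,[(np.round(r["at"],4).tolist(),round(r["score"],2)) for r in nets.landmark_of(n,k)])
    print(proj(n,[t-[0,0,.0685],[.467,.149,.045]]))
    x,y=proj(n,[[.467,.149,.1]])[0].astype(int);im.append(cv2.resize(p[y-50:y+50,x-50:x+50,::-1],None,fx=4,fy=4,interpolation=cv2.INTER_CUBIC));print(x-50,y-50)
cv2.imwrite("pics/p3.png",np.hstack(im))
```

```text
[0.46682006 0.14878648 0.170287  ] [-0.24659517  0.02698787 -1.14911948] 0.22803801009816843
scene pin_tip [([0.4642, 0.1503, 0.1038], 0.94), ([0.4928, 0.3811, 0.025], 0.94)]
scene pin_grip [([0.3726, 0.417, 0.0198], 0.97), ([0.4668, 0.1461, 0.1957], 0.88)]
scene pot_rim [([0.468, 0.1487, 0.0433], 0.82)]
[[398.26161773 210.0584005 ]
 [395.58279324 230.37153657]]
348 160
top pin_tip [([0.4997, 0.3808, 0.0241], 0.77)]
top pin_grip [([0.3734, 0.4149, 0.0172], 0.81)]
top pot_rim [([0.4677, 0.1515, 0.0428], 0.43)]
[[251.51014719 276.08707813]
 [254.30115306 279.71363735]]
201 226
```

View pics/p3.png

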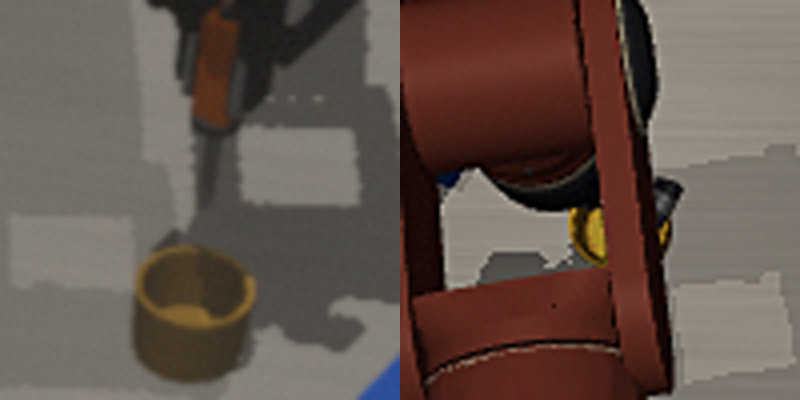

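The networks now place the large look-alike pin at a low height, so it may have been knocked over. I'll look at the whole scene.

Run:
```python
from h import *
for k in (1,2,3):
    p=np.load(f"scene{k}.npz")["p"];print(k)
    cv2.imwrite(f"pics/s{k}.png",p[180:330,380:640,::-1]) 
cv2.imwrite("pics/s123.png",np.vstack([cv2.resize(np.load(f"scene{k}.npz")["p"][170:300,400:640,::-1],None,fx=1.5,fy=1.5) for k in(1,2,3)]))
cv2.imwrite("pics/s3f.png",np.load("scene3.npz")["p"][...,::-1])
```

```text
1
2
3
```

View pics/s123.png

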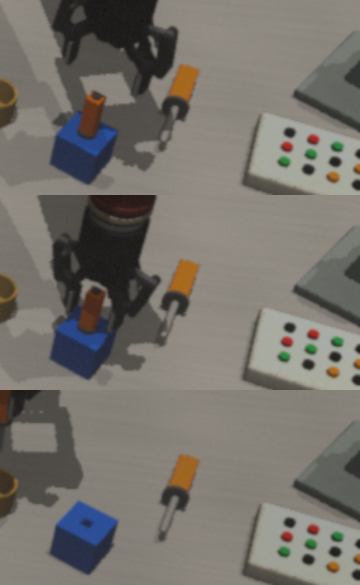

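View pics/s3f.png

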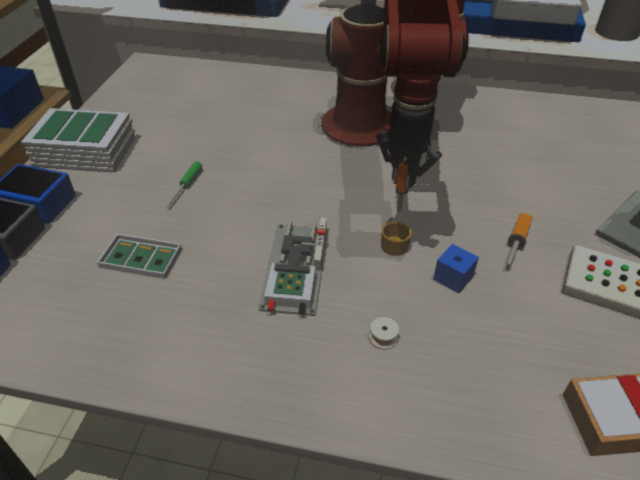

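The large look-alike already lies on the bench in the frame taken before the grasp, so it toppled during my approach. It is at about (518,240), at rest, and not one of the protected things. The held pin's tip at (400,211) is well centred over the pot mouth at (397,231), with both pixel residuals agreeing. Dipping.

>>> {"fn": "play_rows", "kwargs": {
  "motion": [
    [1, [0, 0, -0.025], 0],
    [1, [0, 0, -0.05], 0],
    [1, [0, 0, -0.072], 0],
    [1, [0, 0, -0.085], 0],
    [1, [0, 0, -0.085], 0]
  ]
}}

```text
time: 6.75
tool_pos: [0.4658, 0.1492, 0.0841]
tool_rot: [0.603, -0.366, 0.606, 0.367]
contact_force: [0.1, -0.8, -0.9]
gripper_width: 0.224
```

>>> {"fn": "play_rows", "kwargs": {
  "motion": [
    [1, [0, 0, 0], 0],
    [1, [0, 0, 0], 0]
  ]
}}

```text
time: 6.95
tool_pos: [0.4685, 0.1495, 0.0879]
tool_rot: [0.606, -0.367, 0.604, 0.366]
contact_force: [0.6, 0.0, -0.3]
gripper_width: 0.228
```

Run:
```python
from h import *
from plant import nets,state
s=state();print(s["tool_pos"],s["contact_force"],s["gripper_width"])
n="scene"
p,d=cams.grab_frame(n)
print(proj(n,[s["tool_pos"]-[0,0,.0685]]))
cv2.imwrite("pics/p4.png",cv2.resize(p[160:260,348:448,::-1],None,fx=5,fy=5,interpolation=cv2.INTER_CUBIC))
```

```text
[0.46853264 0.14950784 0.08788465] [ 0.57342679  0.00707951 -0.34908394] 0.2282168431697951
[[394.55098071 239.5892543 ]]
```

View pics/p4.png

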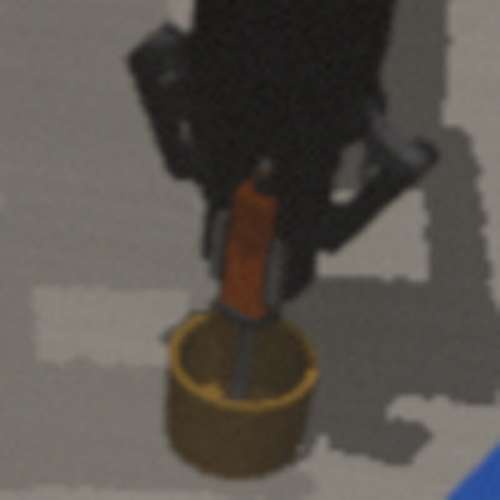

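The tip is well down in the pot, with the shaft centred at crop (243,380), no contact force and the pot unmoved. Now I'll raise it, turn the jaws to the holder's axis and go above the eye.

>>> {"fn": "play_rows", "kwargs": {
  "motion": [
    [1, [0, 0, 0.025], 0],
    [1, [0, 0, 0.055], 0],
    [1, [0, 0, 0.08], 0],
    [1, [0, 0, 0.09], 0],
    [1, [0, -0.01, 0.09], -0.1]
  ]
}}

```text
time: 7.5
tool_pos: [0.4689, 0.14, 0.1794]
tool_rot: [0.624, -0.336, 0.621, 0.335]
contact_force: [-0.4, -0.0, -0.4]
gripper_width: 0.228
```

>>> {"fn": "play_rows", "kwargs": {
  "motion": [
    [1, [0.01, -0.035, 0], -0.14],
    [1, [0.025, -0.07, 0], -0.28],
    [1, [0.04, -0.105, 0], -0.42],
    [1, [0.055, -0.14, 0], -0.56],
    [1, [0.065, -0.17, 0], -0.7]
  ]
}}

```text
time: 8.0
tool_pos: [0.5329, -0.0325, 0.1761]
tool_rot: [0.7, -0.1, 0.7, 0.1]
contact_force: [0.5, 1.0, -0.2]
gripper_width: 0.229
```

>>> {"fn": "play_rows", "kwargs": {
  "motion": [
    [1, [0.007, -0.017, 0], -0.13],
    [1, [0.008, -0.0216, 0], -0.198],
    [1, [0.008, -0.0216, 0], -0.198],
    [1, [0.008, -0.0216, 0], -0.198],
    [1, [0.008, -0.0216, 0], -0.198]
  ]
}}

```text
time: 8.5
tool_pos: [0.5401, -0.0518, 0.1762]
tool_rot: [0.706, -0.033, 0.706, 0.033]
contact_force: [-0.0, 0.7, -0.2]
gripper_width: 0.225
```

Run:
```python
from h import *
from plant import nets,state
s=state();print(s["tool_pos"],s["tool_rot"],s["contact_force"],s["gripper_width"])
t=s["tool_pos"];im=[]
for n in("scene","top"):
    p,d=cams.grab_frame(n);np.savez(f"{n}5.npz",p=p,d=d)
    for k in("pin_tip","eye","line","mark"):print(n,k,[(np.round(r["at"],4).tolist(),round(r["score"],2)) for r in nets.landmark_of(n,k)])
    print(proj(n,[t-[0,0,.0685],[.541,-.0526,.041]]))
    x,y=proj(n,[[.54,-.04,.07]])[0].astype(int);im.append(cv2.resize(p[y-40:y+40,x-40:x+40,::-1],None,fx=5,fy=5,interpolation=cv2.INTER_CUBIC));print(x-40,y-40)
cv2.imwrite("pics/p5.png",np.hstack(im))
```

```text
[ 0.54013934 -0.05176795  0.17615023] [ 0.70626649 -0.03304406  0.70639585  0.03317585] [-0.03234292  0.69723506 -0.23481657] 0.22476167781508583
scene pin_tip [([0.4953, 0.3837, 0.0249], 0.6), ([0.5385, -0.0508, 0.1109], 0.53)]
scene eye [([0.5422, -0.0521, 0.0432], 0.61)]
scene line []
scene mark [([0.5003, -0.0158, 0.0415], 0.55)]
[[294.89001778 217.7509657 ]
 [295.16242437 241.78558852]]
260 192
top pin_tip [([0.4977, 0.3858, 0.0219], 0.78)]
top eye [([0.5401, -0.0538, 0.0393], 0.61)]
top line [([0.5361, -0.0164, 0.042], 0.53)]
top mark [([0.4684, 0.1443, -0.0009], 0.74)]
[[334.32565904 245.88080748]
 [333.97626142 251.28064398]]
289 209
```

View pics/p5.png

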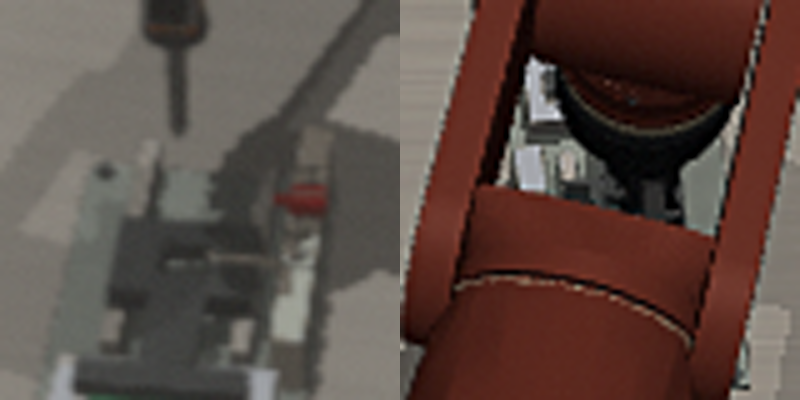

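Run:
```python
from h import *
a=np.load("scene5.npz")["p"][215:265,270:330,::-1];b=np.load("scene0.npz")["p"][215:265,270:330,::-1];c=np.load("top0.npz")["p"][220:280,300:360,::-1]
f=lambda a:cv2.resize(cv2.convertScaleAbs(a,alpha=1.6),None,fx=10,fy=10,interpolation=cv2.INTER_NEAREST)
cv2.imwrite("pics/e5.png",f(a));cv2.imwrite("pics/e0t.png",f(c))
```

```text
(no output)
```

View pics/e5.png

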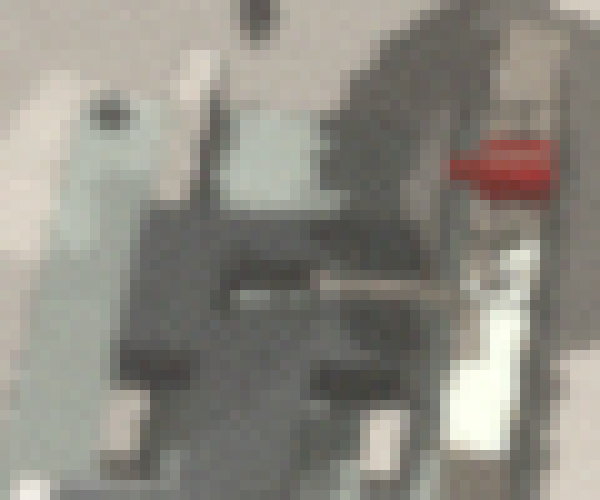

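View pics/e0t.png

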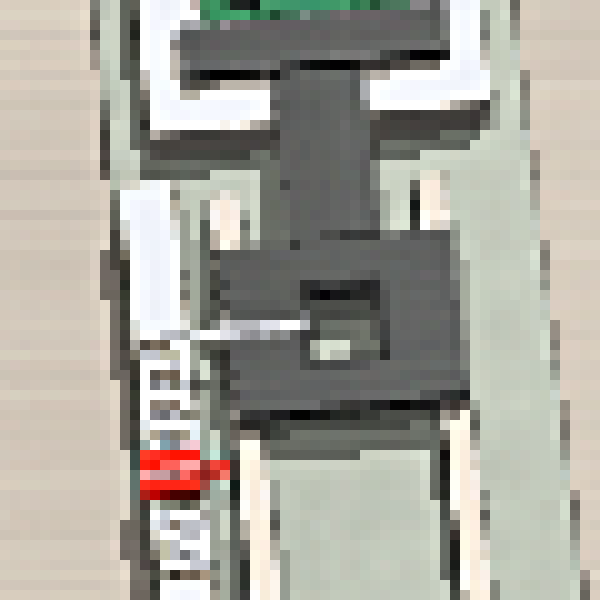

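Run:
```python
from h import *
for n,(u,v),(du,dv) in (("scene",(296.8,243.3),(.7,.65)),("top",(334.4,252.1),(0,0))):
    print(n,"eye",ray(n,u-.0,v,.041),ray(n,u-du,v-dv,.041))
# mark tip and line end, scene & top (own frames)
print("scene mark",ray("scene",270+45.0,215+16.8,.049),ray("scene",314.8,232,.041),"line",ray("scene",270+46,215+29,.041))
print("top mark",ray("top",300+22.8,220+46.8,.047),"line",ray("top",300+18,220+33.3,.041),"lineinner",ray("top",300+30.8,220+32.3,.041))
print("top stand hole axis check",proj("top",[[.534,.278,.058]]),proj("scene",[[.534,.278,.058]]))
```

```text
scene eye [ 0.5447061  -0.04821252  0.041     ] [ 0.54311673 -0.05008679  0.041     ]
top eye [ 0.53885263 -0.05367049  0.041     ] [ 0.53885263 -0.05367049  0.041     ]
scene mark [ 0.51089495 -0.01655756  0.049     ] [ 0.50323016 -0.01859581  0.041     ] line [ 0.53846198 -0.00862379  0.041     ]
top mark [ 0.499536   -0.02384988  0.047     ] line [ 0.53575568 -0.01166386  0.041     ] lineinner [ 0.53833854 -0.04444653  0.041     ]
top stand hole axis check [[203.36108847 252.70755669]] [[457.72333385 257.23259946]]
```

>>> {"fn": "play_rows", "kwargs": {
  "motion": [
    [1, [0.0015, 0.001, -0.02], 0],
    [1, [0.0015, 0.001, -0.045], 0],
    [1, [0.0015, 0.001, -0.058], 0],
    [1, [0.0015, 0.001, -0.058], 0],
    [1, [0.0015, 0.001, -0.058], 0]
  ]
}}

```text
time: 9.5
tool_pos: [0.5421, -0.0514, 0.1187]
tool_rot: [0.706, -0.033, 0.706, 0.033]
contact_force: [-0.5, -0.3, -0.3]
gripper_width: 0.228
```

Run:
```python
from h import *
from plant import nets,state
s=state();print(s["tool_pos"],s["contact_force"],s["gripper_width"])
n="scene";p,d=cams.grab_frame(n);np.savez(f"{n}6.npz",p=p,d=d)
t=s["tool_pos"];print(proj(n,[t-[0,0,.0685],t-[0,0,.0685]-[0,0,.01],t-[0,0,.0685]+[.01,0,0],t-[0,0,.0685]+[0,.01,0]]))
cv2.imwrite("pics/e6.png",cv2.resize(cv2.convertScaleAbs(p[205:265,270:330,::-1],alpha=1.6),None,fx=10,fy=10,interpolation=cv2.INTER_NEAREST))
```

```text
[ 0.54206906 -0.05139099  0.11868617] [-0.474418   -0.25204978 -0.31025064] 0.22801658236770095
[[295.50671784 239.04708124]
 [295.61636184 242.49688864]
 [294.39154458 242.32933366]
 [300.19667809 239.73806843]]
```

View pics/e6.png

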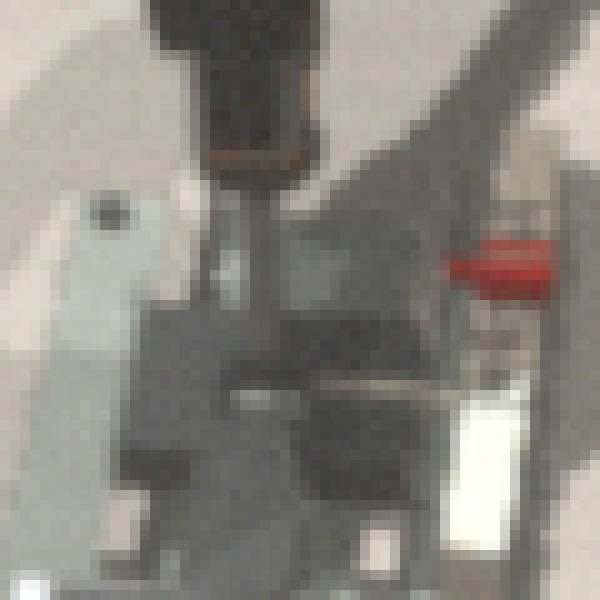

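The tip, at crop (262,350), projects to (296.3,243.2) at the eye's height. The eye centre is at (296.8,243.3), so it is aligned. Inserting.

>>> {"fn": "play_rows", "kwargs": {
  "motion": [
    [1, [0, 0, -0.008], 0],
    [1, [0, 0, -0.014], 0],
    [1, [0, 0, -0.014], 0],
    [1, [0, 0, -0.014], 0]
  ]
}}

```text
time: 9.95
tool_pos: [0.5417, -0.0513, 0.1041]
tool_rot: [0.706, -0.032, 0.707, 0.033]
contact_force: [0.2, 0.6, -0.7]
gripper_width: 0.224
```

>>> {"fn": "play_rows", "kwargs": {
  "motion": [
    [1, [0, 0, -0.01], 0],
    [1, [0, 0, -0.018], 0],
    [1, [0, 0, -0.018], 0],
    [1, [0, 0, -0.018], 0]
  ]
}}

```text
time: 10.35
tool_pos: [0.5414, -0.0512, 0.0856]
tool_rot: [0.706, -0.032, 0.707, 0.033]
contact_force: [-0.6, 0.2, -0.3]
gripper_width: 0.228
```

Run:
```python
from h import *
from plant import nets,state
s=state();print(s["tool_pos"],s["contact_force"],s["gripper_width"])
n="scene";p,d=cams.grab_frame(n);np.savez(f"{n}7.npz",p=p,d=d)
cv2.imwrite("pics/e7.png",cv2.resize(cv2.convertScaleAbs(p[205:265,270:330,::-1],alpha=1.6),None,fx=10,fy=10,interpolation=cv2.INTER_NEAREST))
```

```text
[ 0.54143643 -0.05121664  0.08562337] [-0.63092169  0.20577971 -0.31851981] 0.2280232759139022
```

View pics/e7.png

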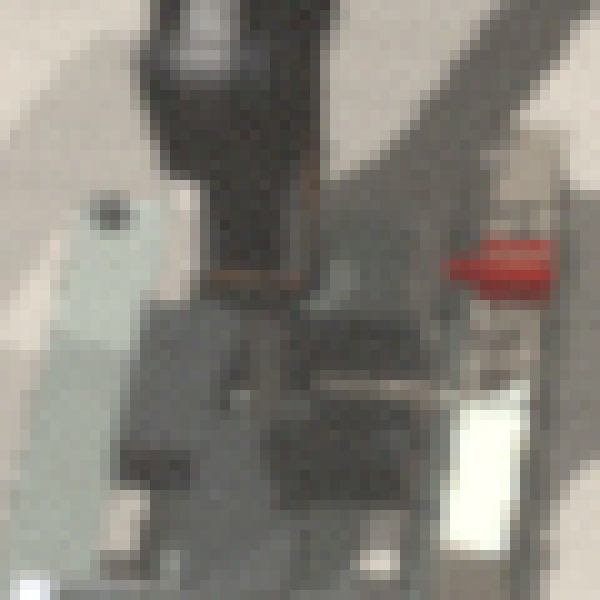

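Run:
```python
from h import *
hx=np.array([np.cos(.0908),np.sin(.0908),0])
for n,(r0,r1,c0,c1) in (("top",(262,273,312,326)),("scene",(226,238,311,328))):
    D=np.load(n+"0.npz");p=D["p"].astype(float)
    red=np.clip(p[...,0]-np.maximum(p[...,1],p[...,2])-20,0,None)
    c=cams.camera_info(n);Rm=cv2.Rodrigues(c["rvec"])[0];print(n,"C",-Rm.T@np.ravel(c["tvec"]))
    for u in range(c0,c1):
        w=red[r0:r1,u];
        if w.sum()<40: continue
        v=(w*np.arange(r0,r1)).sum()/w.sum()
        vi=int(round(v));X=W(n,D["d"],np.array([u]),np.array([vi]))[0]
        print(u,round(v,2),int(w.sum()),int(w.max()),[round(float(ray(n,u,v,z)@hx),4) for z in(.042,.0455,.049)],X.round(4))
    print("line")
    rr=(248,258,315,331) if n=="top" else (240,248,301,318)
    for u in range(rr[2],rr[3]):
        w=p[rr[0]:rr[1],u].mean(1);w=np.clip(w-np.median(w)-10,0,None);
        if w.sum()==0: continue
        v=(w*np.arange(rr[0],rr[1])).sum()/w.sum()
        print(u,round(v,2),int(w.sum()),round(float(ray(n,u,v,.041)@hx),4))
```

```text
top C [ 0.2580836  -0.01749768  1.3573072 ]
314 266.81 452 126 [0.4982, 0.4976, 0.497] [ 0.4988 -0.0016  0.0482]
315 266.92 470 130 [0.4977, 0.4971, 0.4964] [ 0.4978 -0.0042  0.054 ]
316 266.77 377 124 [0.4979, 0.4973, 0.4966] [ 0.4985 -0.0067  0.0502]
317 266.56 362 128 [0.4982, 0.4976, 0.4969] [ 0.4982 -0.0092  0.0514]
318 266.67 381 129 [0.4977, 0.497, 0.4964] [ 0.4985 -0.0117  0.0496]
319 266.6 383 132 [0.4976, 0.497, 0.4964] [ 0.4989 -0.0142  0.0476]
320 266.97 116 48 [0.4965, 0.4958, 0.4952] [ 0.5    -0.0168  0.0419]
321 266.43 153 87 [0.4976, 0.497, 0.4963] [ 0.5012 -0.0193  0.0492]
322 266.36 158 101 [0.4975, 0.4969, 0.4963] [ 0.5011 -0.0218  0.0497]
line
315 254.99 12 0.5288
316 256.0 6 0.5259
318 255.52 96 0.5267
319 253.0 35 0.533
320 254.93 221 0.5278
321 253.18 151 0.5321
322 252.22 196 0.5344
323 252.59 112 0.5332
324 252.38 75 0.5335
325 252.3 68 0.5335
326 252.36 111 0.5331
327 252.11 82 0.5335
328 252.14 128 0.5332
329 252.0 116 0.5333
330 252.38 95 0.5321
scene C [1.35689085 0.16047435 0.85833542]
315 231.32 65 40 [0.4984, 0.5021, 0.5058] [ 0.5079 -0.0172  0.0485]
3
[... 314 characters left out ...]
] [ 0.5077 -0.0064  0.0504]
321 231.28 262 74 [0.4968, 0.5005, 0.5042] [ 0.5072 -0.0044  0.0502]
322 231.29 275 79 [0.4965, 0.5003, 0.504] [ 0.5056 -0.0026  0.0492]
323 231.33 267 80 [0.4964, 0.5001, 0.5039] [ 0.5029 -0.0009  0.047 ]
324 231.3 199 64 [0.4961, 0.4998, 0.5035] [0.5032 0.0013 0.0477]
325 230.96 56 23 [0.4948, 0.4985, 0.5022] [0.5044 0.0037 0.0493]
line
302 242.61 31 0.5348
303 242.92 50 0.5354
304 243.03 54 0.5355
305 243.03 51 0.5353
306 243.06 51 0.5351
307 243.18 64 0.5352
308 243.31 66 0.5354
309 243.32 68 0.5352
310 243.3 62 0.5349
311 243.42 52 0.535
312 243.64 50 0.5354
313 243.82 35 0.5357
314 244.0 12 0.536
315 246.74 14 0.5438
316 246.71 11 0.5434
317 246.69 10 0.5431
```

```bash
cat > fit.py <<'E'
from h import *
from scipy.optimize import least_squares
yaw=.0908
hx=np.array([np.cos(yaw),np.sin(yaw),0]);hy=np.array([-np.sin(yaw),np.cos(yaw),0])
SS=16
def poly(n,P,win):
    r0,r1,c0,c1=win;q=proj(n,P);q=((q-[c0-.5,r0-.5])*SS)-.5
    m=np.zeros(((r1-r0)*SS,(c1-c0)*SS),np.uint8);cv2.fillConvexPoly(m,cv2.convexHull(np.round(q*16).astype(np.int32)),1,shift=4);return m
def faces(n,boxes,win):
    top=None;sil=None
    for x0,x1,y0,y1,z0,z1 in boxes:
        f=lambda z:[x*hx+y*hy+np.array([0,0,z]) for x in(x0,x1) for y in(y0,y1)]
        t=poly(n,f(z1),win);s=poly(n,f(z0)+f(z1),win)
        top=t if top is None else top|t;sil=s if sil is None else sil|s
    return top,sil&(1-top)
def down(m,sig):
    m=cv2.GaussianBlur(m.astype(np.float32),(0,0),sig*SS) if sig>0.02 else m.astype(np.float32)
    return cv2.resize(m,None,fx=1/SS,fy=1/SS,interpolation=cv2.INTER_AREA)
def fit(n,p,win,nz0,x0,y0,sig):
    r0,r1,c0,c1=win;p=p.astype(float)[r0:r1,c0:c1];r=p[...,0]-(p[...,1]+p[...,2])/2
    def model(a):
        x,y=a*1e-3
        t,s=faces(n,[(x-.006,x+.006,y,y+.016,.041,.049),(x-.0015,x+.0015,y-.009,y,nz0,.049)],win)
        A=np.stack([down(t,sig).ravel(),down(s,sig).ravel(),np.ones(r.size)],1);c,*_=np.linalg.lstsq(A,r.ravel(),rcond=None);return A@c-r.ravel(),c
    best=None
    for xx in np.arange(x0-8,x0+8.1,1):
        for yy in np.arange(y0-8,y0+8.1,2):
            e=(model(np.array([xx,yy]))[0]**2).mean()
            if best is None or e<best[0]:best=(e,xx,yy)
    xs=[(( model(np.array([xx,yy]))[0]**2).mean(),xx,yy) for xx in np.arange(best[1]-1,best[1]+1.01,.25) for yy in np.arange(best[2]-2,best[2]+2.1,.5)]
    b=min(xs);return b,model(np.array(b[1:]))[1].round(1)
if __name__=="__main__":
    for n,win,sigs in(("top",(255,280,308,330),(0.02,.3)),("scene",(222,242,308,332),(.3,.6,.9))):
        p=np.load(n+"0.npz")["p"]
        for nz in(.041,.045):
            for s in sigs:print(n,nz,s,fit(n,p,win,nz,499,-55,s))
E
time python3 fit.py
```

```text
top 0.041 0.02 ((np.float64(172.44421814327444), np.float64(496.5), np.float64(-61.5)), array([108.3,  -2.7,   2.9]))
top 0.041 0.3 ((np.float64(187.8704743000388), np.float64(496.25), np.float64(-61.5)), array([112.2, -31.7,   2.9]))
top 0.045 0.02 ((np.float64(172.13608134874747), np.float64(496.5), np.float64(-61.5)), array([108.7, -11.3,   2.9]))Traceback (most recent call last):
  File "fit.py", line 36, in <module>
    for s in sigs:print(n,nz,s,fit(n,p,win,nz,499,-55,s))
                               ~~~^^^^^^^^^^^^^^^^^^^^^^
  File "fit.py", line 28, in fit
    e=(model(np.array([xx,yy]))[0]**2).mean()
       ~~~~~^^^^^^^^^^^^^^^^^^^
  File "fit.py", line 23, in model
    t,s=faces(n,[(x-.006,x+.006,y,y+.016,.041,.049),(x-.0015,x+.0015,y-.009,y,nz0,.049)],win)
        ~~~~~^^^^^^^^^^^^^^^^^^^^^^^^^^^^^^^^^^^^^^^^^^^^^^^^^^^^^^^^^^^^^^^^^^^^^^^^^^^^^^^^
  File "fit.py", line 13, in faces
    t=poly(n,f(z1),win);s=poly(n,f(z0)+f(z1),win)
  File "fit.py", line 7, in poly
    r0,r1,c0,c1=win;q=proj(n,P);q=((q-[c0-.5,r0-.5])*SS)-.5
                      ~~~~^^^^^
  File "h.py", line 8, in proj
    c=cams.camera_info(name);return cv2.projectPoints(np.float64(X).reshape(-1,1,3),c["rvec"],c["tvec"],c["K"],None)[0].reshape(-1,2)
ValueError: time passes only in moves, steps and waits

real	0m8.195s
user	0m5.987s
sys	0m0.407s
```

```bash
sed -i 's/^from plant import cams/import functools\nfrom plant import cams as _c\nclass cams:\n    grab_frame=staticmethod(_c.grab_frame)\n    camera_info=staticmethod(functools.lru_cache(None)(_c.camera_info))/' h.py; time timeout 500 python3 fit.py
```

```text
top 0.041 0.02 ((np.float64(172.44421814327444), np.float64(496.5), np.float64(-61.5)), array([108.3,  -2.7,   2.9]))
top 0.041 0.3 ((np.float64(187.8704743000388), np.float64(496.25), np.float64(-61.5)), array([112.2, -31.7,   2.9]))
top 0.045 0.02 ((np.float64(172.13608134874747), np.float64(496.5), np.float64(-61.5)), array([108.7, -11.3,   2.9]))
top 0.045 0.3 ((np.float64(187.514527645655), np.float64(496.25), np.float64(-61.5)), array([112.3, -38.9,   2.9]))
scene 0.041 0.3 ((np.float64(51.582911277524836), np.float64(503.0), np.float64(-58.5)), array([72.9, 22.1,  5.4]))
scene 0.041 0.6 ((np.float64(43.26917198830477), np.float64(503.25), np.float64(-58.5)), array([79.1, 19.2,  5.2]))
scene 0.041 0.9 ((np.float64(36.488392573101585), np.float64(504.25), np.float64(-58.5)), array([89.8,  6.7,  5.3]))
scene 0.045 0.3 ((np.float64(50.401629253936335), np.float64(503.0), np.float64(-58.5)), array([72.4, 25.3,  5.5]))
scene 0.045 0.6 ((np.float64(42.574295741890154), np.float64(503.25), np.float64(-58.5)), array([78.6, 22.3,  5.2]))
scene 0.045 0.9 ((np.float64(36.28783609597106), np.float64(504.25), np.float64(-58.5)), array([89.6,  8.2,  5.3]))
real	0m13.596s
user	0m14.067s
sys	0m0.140s
```

Run:
```python
from h import *
for n in("top","scene"):
    D=np.load(n+"0.npz")
    if n=="top": L=[(u,v) for u in range(325,330) for v in(250,251,252,253,254)];G=[(u,v) for u in range(324,345) for v in range(245,247)]+[(u,v) for u in range(324,345) for v in range(257,260)];Ln=[(u,252) for u in range(322,331)];B=[(u,v) for u in range(314,317) for v in range(240,252)]; bench=[(u,v) for u in range(270,300) for v in range(220,280)]
    else: Ln=[(u,243) for u in range(302,312)];G=[(u,v) for u in range(287,300) for v in range(238,240)]+[(u,v) for u in range(287,300) for v in range(247,249)];B=[(u,v) for u in range(316,321) for v in range(248,256)];bench=[(u,v) for u in range(340,370) for v in range(220,280)]
    for k,P in(("line",Ln),("lug",G),("bar",B),("bench",bench)):
        P=np.array(P);X=W(n,D["d"],P[:,0],P[:,1]);print(n,k,np.median(X,0).round(4),X[:,2].std().round(4))
    X=W(n,D["d"],np.array(Ln)[:,0],np.array(Ln)[:,1]);print(X.round(4).tolist())
```

```text
top line [ 0.5387 -0.0321  0.0428] 0.0046
top lug [ 0.526  -0.0527  0.0409] 0.0028
top bar [ 0.5564 -0.0039  0.0401] 0.0021
top bench [5.54e-01 7.67e-02 1.00e-04] 0.1058
[[0.5414, -0.0219, 0.0305], [0.5384, -0.0245, 0.0447], [0.5387, -0.027, 0.0428], [0.5381, -0.0296, 0.0457], [0.5389, -0.0321, 0.0421], [0.5388, -0.0347, 0.0426], [0.5403, -0.0374, 0.0358], [0.5387, -0.0398, 0.0428], [0.5386, -0.0424, 0.0432]]
scene line [ 0.5398 -0.0288  0.0409] 0.0009
scene lug [ 0.5439 -0.0567  0.0402] 0.0019
scene bar [ 0.5569 -0.0008  0.0392] 0.0013
scene bench [ 0.4964  0.0678 -0.0006] 0.0203
[[0.5423, -0.0376, 0.0417], [0.5406, -0.0359, 0.0404], [0.5418, -0.0335, 0.0421], [0.54, -0.0317, 0.0407], [0.539, -0.0298, 0.0401], [0.5392, -0.0277, 0.0408], [0.5389, -0.0256, 0.0409], [0.5386, -0.0235, 0.041], [0.54, -0.0211, 0.0429], [0.5397, -0.019, 0.0429]]
```

Run:
```python
from h import *
for n,(r0,r1,c0,c1) in (("top",(260,274,311,326)),("scene",(224,240,310,328))):
    p=np.load(n+"0.npz")["p"].astype(int)
    print(n,c0,c1);
    for r in range(r0,r1):print(r,(p[r,c0:c1,0]-(p[r,c0:c1,1]+p[r,c0:c1,2])//2).tolist())
    print("gray")
    rr=(246,260,316,346) if n=="top" else (236,252,290,318)
    for r in range(rr[0],rr[1]):print(r,p[r,rr[2]:rr[3]].mean(1).astype(int).tolist())
# project expected geometry relative to line for offsets
hx=np.array([.9959,.0906,0]);hy=np.array([-.0906,.9959,0])
for n,lx,ly in(("top",.5333,-.0),("scene",.5352,0)):
  for off in(32,34,36,38):
    y=-.06
    f=lambda dx,y,z:(lx-off/1000+dx)*hx+y*hy+np.array([0,0,z])
    print(n,off,proj(n,[f(-.006,y,.049),f(.006,y,.049),f(.006,y,.041),f(-.006,y,.041)])[:,1].round(2))
```

```text
top 311 326
260 [12, 7, 2, -5, 12, 8, 16, -5, 2, 1, 0, 1, 3, 1, 0]
261 [11, 6, 3, -7, -1, -2, -3, 4, 7, 1, 1, 0, 5, 0, 0]
262 [13, 7, 5, -5, -7, -7, -6, -8, -6, -2, -1, 0, 5, 3, 1]
263 [13, 7, 3, 4, 14, -6, 7, 12, -10, -2, 1, -1, 6, 8, 9]
264 [11, 6, -2, -11, -25, -24, -5, 14, 24, -6, -5, -2, 4, 12, 14]
265 [11, 10, -8, 133, 137, 144, 154, 153, 156, -11, -17, -13, -2, 10, 12]
266 [12, 10, -9, 151, 155, 102, 100, 53, 55, 59, 111, 124, 7, 8, 15]
267 [11, 8, -9, 54, 28, 23, 26, 94, 102, 69, 89, 82, 4, 10, 13]
268 [11, 9, -10, 143, 148, 148, 151, 154, 152, 55, -10, -8, -6, 5, 14]
269 [10, 8, -5, 91, 118, 73, 44, 41, 31, 7, -5, -3, -1, 5, 15]
270 [11, 12, 1, 9, -1, 0, 2, 1, 6, -1, -2, 1, -1, 2, 13]
271 [11, 11, 5, -2, -9, -8, -10, -8, -8, 5, 1, -1, -2, 6, 13]
272 [10, 7, 6, 4, -5, -4, 13, -3, -4, -3, 0, 1, -1, 7, 12]
273 [11, 6, 6, 4, 6, -6, -6, -4, -2, -5, 0, 0, 0, 7, 13]
gray
246 [154, 161, 98, 103, 64, 68, 57, 57, 59, 58, 58, 58, 58, 60, 60, 61, 60, 61, 61, 62, 63, 62, 61, 63, 63, 60, 60, 59, 56, 77]
247 [154, 162, 65, 102, 66, 42, 57, 60, 58, 59, 59, 61, 60, 61, 63, 63, 64, 64, 65, 59
[... 4183 characters left out ...]
, 56, 49, 54, 65, 88, 124, 143, 147]
249 [64, 66, 64, 65, 66, 63, 64, 65, 65, 63, 65, 64, 64, 63, 62, 64, 62, 64, 62, 60, 55, 50, 57, 67, 82, 120, 145, 148]
250 [61, 66, 65, 66, 65, 63, 62, 62, 65, 61, 62, 64, 62, 63, 61, 62, 62, 62, 64, 62, 58, 55, 58, 68, 85, 120, 146, 147]
251 [62, 64, 64, 64, 64, 63, 63, 63, 65, 65, 63, 57, 52, 51, 51, 52, 54, 54, 50, 55, 56, 56, 60, 65, 84, 119, 145, 149]
top 32 [266.98 262.34 262.94 267.55]
top 34 [267.76 263.11 263.7  268.32]
top 36 [268.54 263.89 264.47 269.1 ]
top 38 [269.31 264.66 265.24 269.87]
scene 32 [228.68 232.52 235.28 231.43]
scene 34 [228.04 231.88 234.63 230.8 ]
scene 36 [227.41 231.23 233.99 230.16]
scene 38 [226.77 230.59 233.35 229.53]
```

The pin is through the eye. Relative to the shut line, the top view puts the pointer about 36.7 mm away and the scene view about 33.5 mm. I'll pull part way and re-measure with the line moved.

>>> {"fn": "play_rows", "kwargs": {
  "motion": [
    [1, [-0.005, -0.0005, 0], 0],
    [1, [-0.012, -0.0011, 0], 0],
    [1, [-0.019, -0.0017, 0], 0],
    [1, [-0.025, -0.0023, 0], 0],
    [1, [-0.03, -0.0027, 0], 0]
  ]
}}

```text
time: 10.9
tool_pos: [0.512, -0.0543, 0.0869]
tool_rot: [0.707, -0.033, 0.706, 0.032]
contact_force: [4.2, -0.2, -1.1]
gripper_width: 0.228
```

>>> {"fn": "play_rows", "kwargs": {
  "motion": [
    [1, [0, 0, 0], 0],
    [1, [0, 0, 0], 0]
  ]
}}

```text
time: 11.1
tool_pos: [0.5121, -0.0542, 0.0868]
tool_rot: [0.707, -0.033, 0.706, 0.032]
contact_force: [3.2, -0.3, 0.2]
gripper_width: 0.227
```

```bash
cat > look.py <<'E'
import sys
from h import *
from plant import state
k=sys.argv[1]
s=state();print(s["tool_pos"].round(4),s["contact_force"].round(1),s["gripper_width"],s["time"])
n="scene";P=[];
for i in range(4):
    p,d=cams.grab_frame(n);P.append(p.astype(float))
np.savez(f"{n}{k}.npz",p=p,d=d);m=np.mean(P,0)
cv2.imwrite(f"pics/e{k}.png",cv2.resize(cv2.convertScaleAbs(m[195:265,270:340,::-1],alpha=1.6),None,fx=8,fy=8,interpolation=cv2.INTER_NEAREST))
g=m.mean(2)
for r in range(222,246):print(r,g[r,298:318].astype(int).tolist(), (m[r,312:324,0]-m[r,312:324,1:].mean(1)).astype(int).tolist())
E
python3 look.py 8
```

```text
[ 0.5121 -0.0542  0.0868] [ 3.2 -0.3  0.2] 0.22665587565931591 11.1
222 [49, 49, 51, 51, 45, 43, 52, 60, 62, 61, 61, 61, 62, 57, 58, 60, 60, 60, 58, 59] [4, 4, 4, 3, 4, 4, 4, 7, 8, 10, 11, 9]
223 [45, 45, 45, 44, 42, 46, 55, 60, 59, 61, 60, 61, 61, 59, 60, 61, 61, 59, 57, 59] [4, 4, 4, 4, 3, 4, 4, 7, 9, 11, 10, 10]
224 [40, 41, 41, 41, 47, 56, 61, 62, 62, 62, 60, 60, 60, 58, 59, 61, 62, 58, 56, 60] [4, 4, 3, 4, 3, 3, 5, 8, 10, 10, 10, 10]
225 [40, 43, 47, 52, 62, 71, 72, 72, 72, 69, 64, 61, 59, 60, 59, 61, 63, 60, 56, 60] [3, 5, 4, 4, 3, 3, 4, 6, 8, 7, 8, 8]
226 [48, 51, 60, 64, 67, 70, 72, 70, 67, 65, 59, 58, 60, 61, 61, 62, 61, 57, 57, 60] [4, 4, 3, 4, 3, 4, 5, 7, 7, 8, 6, 9]
227 [53, 55, 62, 67, 68, 68, 68, 64, 59, 58, 56, 57, 58, 62, 64, 61, 60, 54, 55, 58] [4, 4, 4, 4, 3, 4, 6, 9, 9, 9, 8, 8]
228 [54, 53, 52, 54, 54, 56, 56, 54, 51, 52, 53, 53, 55, 57, 62, 62, 59, 54, 55, 60] [4, 4, 3, 3, 1, 3, 12, 20, 17, 12, 11, 12]
229 [53, 50, 48, 44, 44, 45, 46, 45, 44, 45, 45, 46, 44, 48, 51, 60, 61, 54, 58, 62] [2, 2, 4, 3, 4, 8, 28, 45, 46, 44, 45, 49]
230 [53, 51, 45, 42, 42, 41, 42, 42
[... 1286 characters left out ...]
, 45, 46, 48, 47, 50, 55, 62, 73, 101, 131] [2, 3, 1, 2, 4, 4, 3, 2, 2, 1, 3, 1]
241 [50, 44, 44, 42, 43, 43, 43, 43, 42, 44, 46, 46, 47, 47, 51, 56, 63, 75, 114, 138] [2, 2, 1, 0, 2, 3, 2, 2, 2, 2, 4, 5]
242 [51, 44, 43, 43, 42, 42, 42, 42, 44, 46, 46, 48, 46, 47, 50, 56, 65, 73, 117, 134] [2, 2, 1, 1, 0, 3, 6, 4, 2, 2, 5, 6]
243 [52, 44, 42, 42, 42, 41, 41, 41, 43, 44, 43, 43, 42, 46, 47, 52, 58, 67, 112, 126] [2, 1, 0, 1, 1, 3, 6, 4, 3, 1, 4, 5]
244 [56, 51, 45, 42, 43, 41, 39, 43, 41, 41, 41, 41, 42, 49, 55, 56, 66, 71, 101, 120] [2, 1, 1, 1, 5, 4, 3, 2, 2, 1, 2, 4]
245 [59, 53, 45, 43, 44, 41, 40, 42, 40, 39, 39, 41, 42, 51, 57, 62, 68, 80, 115, 135] [3, 0, 1, 2, 3, 3, 1, 1, 2, 1, 1, 3]
```

View pics/e8.png

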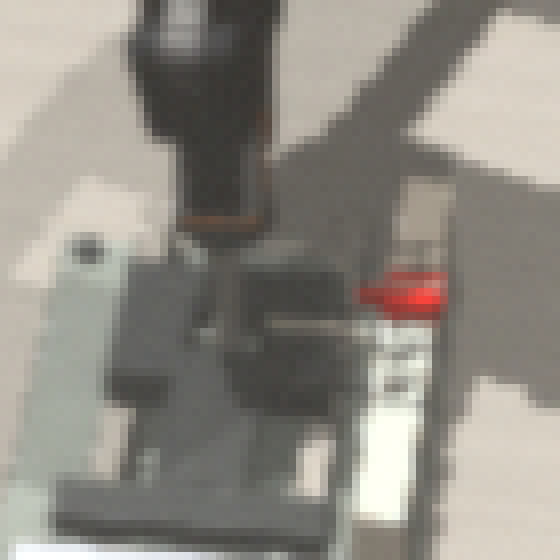

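```bash
cat > ln.py <<'E'
import sys
from h import *
hx=np.array([.9959,.0906,0])
def line(p,r0,r1,us=range(303,310)):
    g=p.astype(float).mean(2);o=[]
    for u in us:
        w=g[r0:r1,u];b=np.interp(np.arange(r1-r0),[0,r1-r0-1],[w[:2].mean(),w[-2:].mean()]);w=np.clip(w-b,0,None)
        v=(w*np.arange(r0,r1)).sum()/w.sum();o.append(ray("scene",u,v,.0415)@hx)
    return np.array(o)
if __name__=="__main__":
    for k,a,b in [x.split(",") for x in sys.argv[1:]]:
        x=line(np.load(f"scene{k}.npz")["p"],int(a),int(b));print(k,x.round(4),x.mean())
E
python3 ln.py 0,239,248 7,239,248 8,231,240
```

```text
0 [0.536  0.5362 0.5359 0.5358 0.5356 0.5359 0.5357] 0.5358653422813494
7 [0.5366 0.5361 0.5361 0.5362 0.5361 0.5361 0.536 ] 0.5361716273328138
8 [0.5122 0.512  0.5117 0.5119 0.5122 0.5119 0.5119] 0.5119834667359318
```

>>> {"fn": "play_rows", "kwargs": {
  "motion": [
    [1, [-0.004, -0.0004, 0], 0],
    [1, [-0.008, -0.0007, 0], 0],
    [1, [-0.011, -0.001, 0], 0],
    [1, [-0.011, -0.001, 0], 0],
    [1, [-0.011, -0.001, 0], 0]
  ]
}}

```text
time: 11.8
tool_pos: [0.5007, -0.055, 0.0864]
tool_rot: [0.706, -0.032, 0.706, 0.033]
contact_force: [4.6, -0.8, 1.6]
gripper_width: 0.224
```

```bash
python3 look.py 9 | head -20; python3 ln.py 9,228,237
```

```text
[ 0.5007 -0.055   0.0864] [ 4.6 -0.8  1.6] 0.22408854169740397 11.8
222 [43, 43, 46, 55, 67, 73, 76, 77, 75, 72, 67, 61, 61, 58, 57, 61, 61, 57, 57, 59] [3, 4, 4, 4, 3, 4, 3, 6, 9, 10, 10, 11]
223 [53, 50, 54, 64, 74, 74, 76, 76, 76, 75, 70, 61, 60, 59, 60, 62, 61, 60, 58, 61] [5, 5, 4, 4, 4, 4, 5, 7, 10, 10, 11, 10]
224 [54, 53, 54, 61, 67, 69, 68, 70, 73, 69, 64, 60, 59, 58, 57, 61, 60, 57, 57, 59] [4, 3, 4, 4, 3, 5, 4, 7, 10, 11, 10, 10]
225 [54, 54, 52, 49, 51, 51, 50, 53, 54, 51, 49, 50, 50, 48, 51, 55, 60, 59, 56, 61] [3, 3, 4, 4, 4, 5, 4, 7, 8, 8, 8, 8]
226 [53, 52, 50, 45, 42, 43, 42, 42, 42, 41, 42, 43, 42, 43, 45, 52, 60, 60, 57, 60] [2, 2, 4, 3, 3, 4, 5, 7, 7, 8, 7, 9]
227 [53, 53, 49, 44, 42, 41, 43, 41, 42, 41, 40, 41, 40, 42, 43, 48, 58, 59, 57, 61] [1, 2, 3, 3, 3, 3, 6, 9, 10, 8, 8, 8]
228 [52, 54, 49, 45, 42, 42, 41, 41, 43, 43, 42, 42, 43, 44, 45, 47, 53, 58, 61, 67] [1, 2, 2, 2, 2, 3, 16, 26, 25, 21, 20, 20]
229 [52, 51, 49, 44, 41, 41, 41, 40, 41, 41, 40, 41, 43, 45, 45, 47, 52, 57, 65, 67] [1, 2, 4, 3, 4, 16, 56, 83, 85, 85, 87, 82]
230 [51, 53, 49, 43, 41, 41, 44
[... 744 characters left out ...]
1, 8, 13, 18]
236 [58, 49, 43, 43, 42, 42, 41, 41, 43, 41, 43, 44, 48, 53, 52, 47, 55, 65, 73, 115] [1, 2, 1, 0, 1, 1, 1, 3, 2, 2, 4, 6]
237 [54, 47, 43, 42, 42, 42, 42, 42, 42, 42, 44, 46, 45, 49, 49, 49, 57, 68, 75, 115] [2, 2, 1, 0, 1, 1, 1, 2, 2, 2, 1, 2]
238 [55, 48, 44, 44, 43, 42, 43, 43, 43, 44, 46, 46, 46, 46, 54, 57, 59, 68, 74, 95] [3, 3, 2, 1, 2, 3, 2, 2, 1, 2, 3, 4]
239 [57, 51, 44, 42, 43, 41, 41, 40, 41, 42, 43, 44, 45, 42, 51, 57, 61, 70, 90, 109] [3, 3, 2, 0, 4, 5, 3, 3, 2, 2, 3, 2]
240 [59, 57, 50, 42, 43, 41, 41, 42, 40, 40, 40, 41, 42, 42, 50, 56, 62, 73, 101, 130] [2, 3, 2, 1, 4, 4, 3, 3, 2, 2, 2, 2]
9 [0.5041 0.5016 0.5009 0.5    0.5005 0.5002 0.5001] 0.5010682082961396
```

View pics/e9.png

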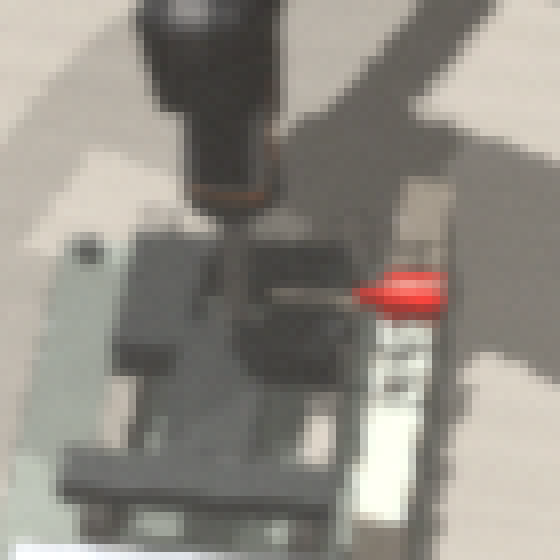

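Run:
```python
from h import *
from plant import nets,state
p,d=cams.grab_frame("scene");cv2.imwrite("pics/f.png",p[...,::-1])
for k in("pot","spool","driver","carrier","line","mark"):print(k,[(np.round(r["at"],4).tolist(),round(r["score"],2)) for r in nets.landmark_of("scene",k)][:2])
a=np.load("scene0.npz")["p"];df=cv2.absdiff(cv2.GaussianBlur(a,(0,0),1),cv2.GaussianBlur(p,(0,0),1)).max(2)
for k,(x0,y0,x1,y1) in dict(spool=(365,312,405,355),driver=(160,155,210,212),carrier=(92,230,190,280),pot=(376,218,416,256)).items():print(k,df[y0:y1,x0:x1].max(),(df[y0:y1,x0:x1]>25).mean())
s=state();print(s["tool_pos"],s["contact_force"],s["gripper_width"],s["time"])
```

```text
pot [([0.4686, 0.15, -0.0005], 0.7)]
spool [([0.7168, 0.1535, -0.0026], 0.87)]
driver [([0.3737, -0.3745, 0.0019], 0.66)]
carrier [([0.6153, -0.376, 0.0041], 0.83)]
line [([0.5019, -0.0143, 0.0454], 0.77), ([0.7162, 0.1556, -0.0024], 0.73)]
mark [([0.5015, -0.0188, 0.0422], 0.6)]
spool 13 0.0
driver 12 0.0
carrier 12 0.0
pot 11 0.0
[ 0.50086242 -0.05493236  0.08627859] [4.55490401 0.37079103 1.29915041] 0.22326270328397488 12.35
```

View pics/f.png

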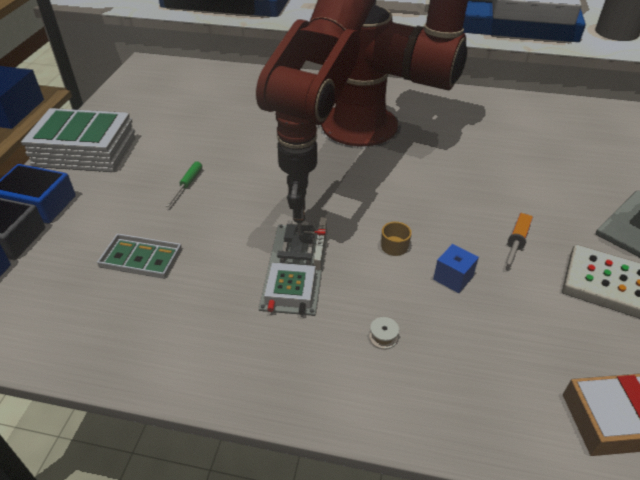

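The line meets the pointer nose at about (314,232). The pot (397,238), spool (384,332), driver (186,183) and carrier (140,255) haven't moved. The network's line and mark agree to under 1 mm, and the 4.6 N hold force is steady. Handing in.

```bash
python3 -c "
from plant import workorder,state
print(workorder.job_done());print(state()['tool_pos'],state()['contact_force'])"
```

```text
the job is handed in; nothing more can be done
None
the job is handed in; nothing more can be done
```

I handed the job in with the clamp drawn out and the pin still held upright through the eye. No verdict was reported. The steps in order: I lifted the small pin from its stand and dipped the tip about 26 mm into the 40 mm deep pot. I then put it down through the eye and drew the clamp out about 35.5 mm.

**Last checks**
- **Pin and grip:** by the arm's readings the tip was about 18 mm above the bench, between the base plate (8 mm) and the lug's underside (29 mm). The hold force was steady at about 4.6 N. The jaws were about 40 mm above the clamp. The arm travelled about 5 mm more than the clamp, which is just the play in the eye, so there was no sign of tilt or slip.
- **Bystanders:** the pot, spool, screwdriver and carrier showed no change from the first picture. The whole run took about 12 s of the 45 s allowed.
- **Line against pointer:** the scene-camera network put the line and the pointer within 1 mm of each other. My own measurements disagreed: the top camera gave about 36.7 mm of travel and the scene camera about 33.5 mm. I stopped between them, so the line may be 1–2 mm off. The arm blocked the top camera's view of the finished state.

**What went wrong:** the large look-alike pin toppled during my approach to the stand, before the grasp. It lies at rest on the bench and is not one of the things to be left alone, but I must have disturbed it or set it off.

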